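# Turn a stuck muffin out of a flip-over mould

### The arm

A 7-joint arm with a two-finger parallel gripper is mounted at the origin on a cart in front of the work surface, level with it; the furniture and walls round the work are solid. World frame = base frame: x ahead of the robot, y to its left, z up, the work surface at z = 0. Lengths are in mm, angles in rad, forces in N, time in s.
With the tool pointing down it reaches from about 400 to 850 mm from the base axis. Payload 10.4 kg.
Tool frame: the origin (TCP) lies at the very end of the fingers, on their centre line; the grasp point (between the pads) lies 19 mm behind it (r.grip_depth is the distance from the TCP to the grasp point, in mm); z points along the fingers, y is the line along which they close (so a half turn about z gives the same grasp; the last joint's range is limited). The gripper opens to 87 mm and grips with 3 to 60 N. Pads are 19 mm wide; open, the fingers measure 117 mm over their backs; the gripper's body (75 mm by 190 mm) begins 51 mm behind the grasp point.
Start: joints at [1.235, 0.332, -0.065, 1.46, 0.022, 1.35, -0.088], TCP at [192.351, -594.691, 182.776] pointing down, gripper open.
Joint ranges: [-2.6, 2.6], [-0.5, 2.12], [-1.47, 1.34], [0.16, 2.42], [-1.27, 4.41], [0.06, 2.06], [-2.6, 2.6]. Speed limits (rad/s): [2.22, 2.22, 2.79, 2.79, 3.14, 3.14, 3.14].

### API

Orientations are given as a unit quaternion [x, y, z, w].
In Python, from station import r gives the robot as it stands.
- The arm moves only by the shell command python3 -m handwheel 'ROWS'. ROWS is JSON, a list of rows, each a list of 5 numbers: the shift along the tool's x, y, z in mm, then the turn about the tool's z in degrees, then the gripper command: -1 is shut, 1 is fully open, values between are in proportion. In form: [[x, y, z, spin, jaw], ...]. A call has 1 to 5 rows; each row is the pose to reach, as a shift and turn from the pose commanded when the call began, along the tool's axes at that moment; what a row does not reach only later rows make up. A row lasts 1/12 s, in which the tool goes at most 41.7 mm and 7.16 degrees, less where a joint would pass 70% of its speed; a pose out of reach is approached as far as the arm can. A call with a gripper value outside its range is refused whole. The fingers move at their own pace and stop on an object; the grip force is fixed at half the most. Time passes only in rows, so rows that repeat a pose let the fingers close. It gives the time, the measured TCP pose, the force, the opening and the grip force at its end, in the units of the state.
- r.get_state(): the state, without advancing time (a new reading comes with each control period).
- r.read_camera(name): name is "side" or "top" or "wrist"; returns (picture, depth): 480x640x3 uint8, red, green, blue; 480x640 float32, mm along the optical axis (not along the pixel's ray), 0 where there is no reading.
- r.calibration(name): a dict with "fov_y" (degrees; the focal length in pixels is half the picture's height over the tangent of half this angle, whatever the lens; pixels are square), "cx", "cy" (the principal point, pixels), "k1" (the pictures are not rectified: a ray, as slopes to the right and down, at radius r is drawn at 1 + k1 r^2 times it, then the intrinsics apply), "T" (4x4, takes a point from camera to world coordinates). Camera axes: x right, y down, z forward; pixel columns grow to the right and rows downward; lengths in mm; the calibration is good to about 2 mm. A picture is of the moment at which its call begins: read the wrist's pose just before it. calibration takes no time and is no camera call; for the wrist camera it gives the pose at the moment of the call.
- r.finish_job(): hands the job in; it is judged then, once.
The state is a dict: "t": time; "q": joint angles; "dq": joint speeds; "joint_torque": joint torques, N m; "position": TCP position; "orientation": TCP orientation; "wrist_force": force on the tool from outside, world axes, zero at the start; "ft_torque": the same for the moment, N m; "finger_gap": opening from 0.0 (shut) to 1.0 (fully open); "finger_force": force on a finger pad.
Only numpy, scipy, OpenCV 4.12 (cv2) and the standard library are available. Lean on these libraries where they do the work, as an engineer would, in place of code of your own. Each camera call takes 0.05 s, during which the arm holds its last target. There are 200 camera calls.

### The job

First switch the muffin maker off by turning its dial until the pointer stands at the long mark. Then swing the mould over by its handle and lower it gently all the way onto its rest, upside down over the tray; the muffin will still be stuck. Knock it loose by lifting the handle a little way and letting it drop back onto the rest, again if need be, until the muffin lies on the tray with the mould left upside down above it; do not touch the muffin or disturb the other things.

Things in the scene. Friction and masses are not known exactly. Their poses are not given: they have to be found in the camera images.
- stand: Fixed flip-over muffin maker, yaw within 0.35 rad. Origin on the worktop below the hinge's middle; x points away from the robot along the hinge, y left, z up. Base plate 10 mm thick, 156 mm in x, y -205 to +125 mm. Uprights (12 x 34 mm) at x = -63 and +63 mm, top z = 109 mm. Dial block (92 x 92 mm, top z = 54 mm) at x = +125 mm. Tray on the -y side.
- hinge (a point): Middle of the hinge axis, 95 mm above the worktop, along the stand's x. When the handle is let go 0.45 rad before the rest it drops 74 mm and also moves 17 mm outward, so open the fingers at least 25 mm on each side of the bar to let it drop freely between them.
- flip (a joint): Angle of the swing frame (hinge, rad): 0 = as found, level, mould on the stand's +y side, mouth up; grows as the handle rises; 1.57 = handle straight up; 3.14 = level on its rests on the -y side, mould upside down over the tray. Turns almost freely; frame 0.35 kg falls by its own weight when let go.
- handle (a point): Middle of the handle: black round bar 14 mm thick, 86 mm clear between its side arms, along the stand's x, 170 mm from the hinge axis: in the stand's frame y = 170 cos(flip), z = 95 + 170 sin(flip) mm. Pinch it across from above; it turns between the fingers as it swings. 47 mm free between bar and mould.
- mould (a point): Centre of the mouth of the round dark steel mould (82 mm wide, 45 mm deep) in the swing frame, 75 mm from the hinge axis. z axis points out of the mouth.
- muffin_mid (a point): Middle of the muffin, brown, round, 74 mm wide, 61 mm high, 90 g, half-way up. It starts in the mould, domed top 20 mm above the mouth, its middle 11 mm inside the mouth, held by sprung dimples in the wall: turned upside down it stays in.
- muffin: The muffin; origin at the centre of its underside, z to its domed top. The handle dropped from 60 to 90 mm above its rest knocks it loose (seldom a second drop is needed); a drop under 10 mm, or lowering at up to 0.15 m/s, does not.
- tray (a point): Centre of the floor of the shallow aluminium tray, 14 mm above the worktop, 113 mm from the hinge on the stand's -y side; axes as the stand's. Inside 124 x 157 mm, rim 16 mm above the floor.
- dial (a joint): Angle of the dial (rad), counter-clockwise positive seen from above; 0 = pointer at the long mark of the scale. It starts between 0.6 and 1.3; turns about a vertical axis from -2.2 to 2.2 with slight friction (0.03 N m) and stays where it is left.
- dial_grip (a point): On the dial's axis, 82 mm above the worktop, 8 mm below its top: an upright bar 44 mm long, 14 mm thick and 32 mm high on a disc, to pinch across its thickness. A black line on one half of its top is the pointer. The point's x axis points along the bar to the pointer end; the scale's long mark lies along the stand's +x from the dial.
- lemon: Lemon (78 mm), leave alone.
- mug: White mug (86 mm high), leave alone.
- onion: Onion (77 mm), leave alone.
Mind the look-alikes: they are no part of the job. Leave any blue or pink look-alike of the muffin alone.

How it is judged:
By the outcome, as a careful person would: the job done as asked, in the order asked, and still so for the second after the job is handed in, with the robot touching nothing.
It also fails if it takes over 54 s, if anything falls off the work surface, if the arm or the gripper's body presses on something with over 40 N, if the wrist force passes 120 N, or if a joint passes its speed limit or range.

## Working session

There is one attempt and no reset: what is moved stays moved. The work goes in short steps, Python scripts to look and compute and a shell command to move; the robot and the scene stay as the last step left them, time stands still between calls to the robot, and variables do not carry over. Pictures are saved under pics/ and viewed, at most 10 in all, crops included, and the job is handed in when it is done.

```bash
ls; mkdir -p pics
cat > h.py <<'E'
import numpy as np, cv2
from station import r
def snap(n,f=None):
    c=r.calibration(n); im,d=r.read_camera(n)
    if f: cv2.imwrite('pics/'+f,im[:,:,::-1])
    return im,d,c
def ray(c,u,v):
    f=240/np.tan(np.radians(c['fov_y'])/2)
    K=np.array([[f,0,c['cx']],[0,f,c['cy']],[0,0,1]])
    p=cv2.undistortPoints(np.array([[[u,v]]],float),K,np.array([c['k1'],0,0,0.]))[0,0]
    T=np.array(c['T']); return T[:3,3],T[:3,:3]@np.array([p[0],p[1],1])
def onz(c,u,v,z):
    o,d=ray(c,u,v); return o+d*(z-o[2])/d[2]
def pt(c,d,u,v):
    o,k=ray(c,u,v); return o+k*float(d[int(v),int(u)])
E
python3 - <<'E'
from h import *
for n in('top','side'):
    im,d,c=snap(n,n+'0.png'); print(n,c['fov_y'],c['k1'],np.round(c['T'],2).tolist())
s=r.get_state();print(s['t'],s['position'],s['orientation'],s['finger_gap'])
E
```

```text
pics
top 45.79032164262346 -0.10695631551127885 [[0.0, -0.98, 0.19, 261.43], [-1.0, -0.01, -0.02, 4.58], [0.02, -0.19, -0.98, 1398.3], [0.0, 0.0, 0.0, 1.0]]
side 57.8226649529898 -0.03582497037420219 [[-0.97, -0.14, 0.18, 365.51], [-0.23, 0.66, -0.71, 648.99], [-0.02, -0.74, -0.68, 695.62], [0.0, 0.0, 0.0, 1.0]]
0.1 [ 192.19524249 -594.28772911  182.06703246] [ 9.87788649e-01  1.55798536e-01 -1.32907235e-04 -6.19766338e-04] 0.9987211354843453
```

View pics/top0.png

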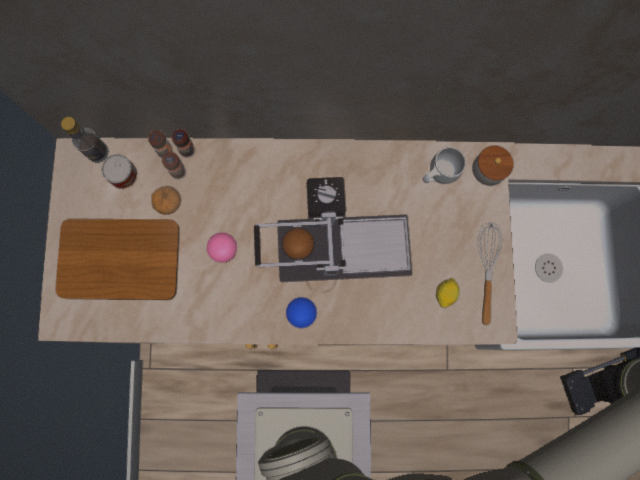

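View pics/side0.png

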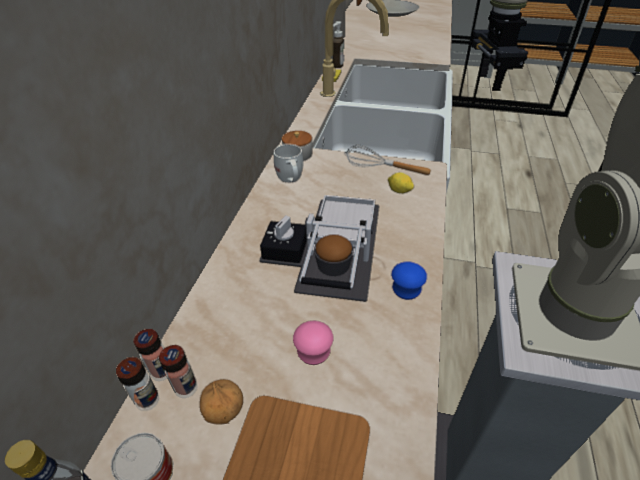

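The top view shows the maker around (330,245): muffin (298,243), handle bar (257,245), dial (326,194), tray (375,245). The blue (301,312) and pink (222,247) items are the look-alikes. The brown one inside the mould is the one meant. I'll confirm this in an enlarged crop.

Run:
```python
from h import *
im=cv2.imread('pics/top0.png'); cr=im[170:290,245:420]
cv2.imwrite('pics/crop.png',cv2.resize(cr,None,fx=4.5,fy=4.5,interpolation=cv2.INTER_CUBIC))
c=r.calibration('top'); g=im.max(2)
# black parts
m=(g<75).astype(np.uint8); m[:170]=0;m[290:]=0;m[:,:245]=0;m[:,420:]=0
n,l,s,ce=cv2.connectedComponentsWithStats(m)
for i in range(1,n):
    if s[i,4]>80:
        print(s[i],ce[i].round(1),cv2.minAreaRect(np.argwhere(l==i)[:,::-1].astype(np.float32)))
for nm,u,v,z in(('dial',326,194,90),('handle',257.5,245,95),('muffin',298,243,115),('blue',301,312,40),('pink',222,247,40)):print(nm,onz(c,u,v,z).round(1))
```

```text
[ 278  177  129   89 1609] [329.3 210.1] ((341.26983642578125, 219.53231811523438), (101.61386108398438, 81.00435638427734), 35.272422790527344)
[297 225  32  36 672] [316.9 242.2] ((312.52880859375, 242.4314422607422), (35.521148681640625, 29.068801879882812), 86.18592071533203)
[254 226   7  39 203] [256.8 244.7] ((256.83294677734375, 244.9888916015625), (38.145484924316406, 5.19711446762085), 88.09085083007812)
[278 226  20  36 313] [283.8 244. ] ((287.2515869140625, 243.53402709960938), (35.3271598815918, 18.072248458862305), 87.39744567871094)
[ 280  264  132   17 1040] [325.1 273.2] ((345.2308044433594, 270.3461608886719), (15.173282623291016, 131.23226928710938), 87.27368927001953)
dial [617.6 -47.1  90. ]
handle [492.3 112.7  95. ]
muffin [494.   18.2 115. ]
blue [340.9  10.5  40. ]
pink [496.5 203.3  40. ]
```

View pics/crop.png

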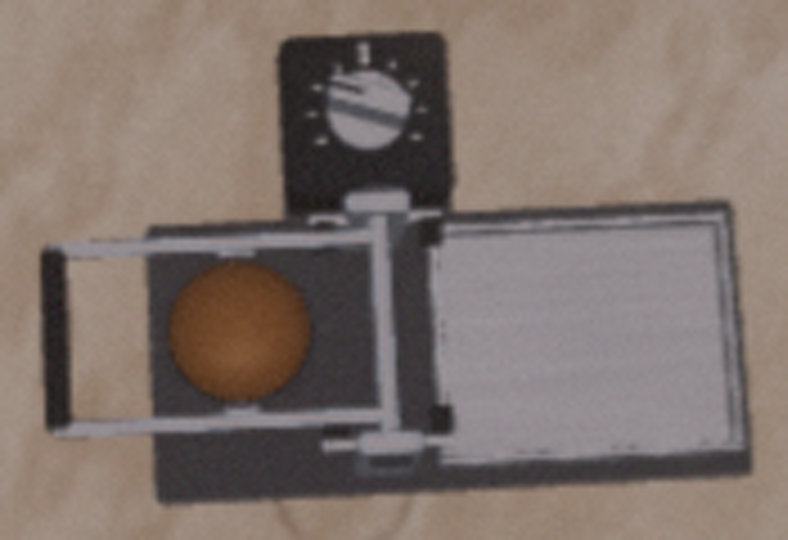

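The crop confirms it: the brown muffin sits in the mould on the left. The dial pointer is the black line from about (362,92) to (330,85) in the crop, pointing to the stand's +y. Stand yaw is about +0.05, and the dial reads about 1.3. Next I'll fly above the maker for a wrist view.

```bash
python3 -m handwheel '[[0,0,-35,0,1],[26,-20,-70,0,1],[52,-40,-100,0,1],[78,-60,-130,0,1],[106,-80,-130,0,1]]'
python3 -m handwheel '[[28,-21,0,0,1],[56,-43,0,0,1],[84,-64,0,0,1],[112,-86,0,0,1],[140,-107,0,0,1]]'
python3 -m handwheel '[[28,-21,0,0,1],[56,-43,0,0,1],[84,-64,0,0,1],[112,-86,0,0,1],[140,-107,0,0,1]]'
python3 -m handwheel '[[28,-21,0,0,1],[56,-43,0,0,1],[84,-64,0,0,1],[112,-86,0,0,1],[140,-107,0,0,1]]'
python3 - <<'E'
from h import *
s=r.get_state();print(s['t'],s['position'].round(1),s['orientation'].round(3),np.round(s['q'],2))
im,d,c=snap('wrist','w1.png');print(np.round(c['T'],2).tolist())
E
```

```text
t: 0.52
position: [266.9, -488.6, 316.5]
orientation: [0.988, 0.154, 0.001, 0.003]
wrist_force: [-0.0, -0.6, 0.8]
finger_gap: 1.002
finger_force: 0.0
t: 0.93
position: [368.1, -341.0, 312.2]
orientation: [0.988, 0.156, -0.0, 0.0]
wrist_force: [0.7, -1.1, 1.1]
finger_gap: 1.001
finger_force: 0.0
t: 1.35
position: [468.4, -196.2, 312.3]
orientation: [0.988, 0.156, -0.0, 0.0]
wrist_force: [0.4, -0.6, 0.9]
finger_gap: 1.002
finger_force: 0.0
t: 1.77
position: [568.7, -51.5, 312.1]
orientation: [0.988, 0.156, -0.0, 0.0]
wrist_force: [0.2, -0.7, 0.5]
finger_gap: 0.999
finger_force: 0.0
1.7667 [568.7 -51.5 312.1] [ 0.988  0.156 -0.     0.   ] [ 0.5   0.23 -0.59  1.36  0.13  1.59 -1.34]
[[0.31, -0.92, -0.23, 632.07], [-0.95, -0.3, -0.07, -30.61], [0.0, 0.24, -0.97, 512.27], [0.0, 0.0, 0.0, 1.0]]
```

View pics/w1.png

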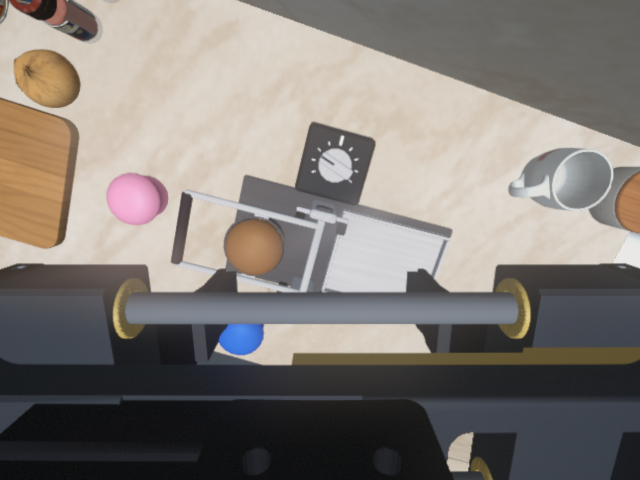

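The wrist view shows the dial at (336,163), handle bar (182,228), muffin (254,247) and hinge (325,225). I'll measure from it and zoom in on the dial.

Run:
```python
from h import *
im=cv2.imread('pics/w1.png')
cv2.imwrite('pics/w1c.png',cv2.resize(im[115:215,290:390],None,fx=6,fy=6,interpolation=cv2.INTER_CUBIC))
im2,d,c=snap('wrist')
# dial points by depth
f=np.zeros((480,640,3))
for v in range(110,300):
    for u in range(160,470):
        f[v,u]=pt(c,d,u,v)
z=f[...,2]; np.save('f.npy',f)
def rect(m,n):
    P=f[m][:,:2].astype(np.float32); print(n,len(P),P.mean(0).round(1),cv2.minAreaRect(P), z[m].mean().round(1))
sub=np.zeros_like(z,bool); sub[115:200,295:380]=1
rect(sub&(z>84)&(z<97),'dialtop')
rect(sub&(z>46)&(z<58),'block')
dark=im2.max(2)<70
h=np.zeros_like(sub);h[180:275,165:200]=1
rect(h&dark&(z>92),'bar')
```

```text
dialtop 403 [627.7 -50.6] ((627.5916748046875, -50.92784118652344), (43.67988204956055, 13.896903991699219), 74.61672973632812) 89.7
block 3552 [631.2 -48.2] ((627.6996459960938, -50.93244171142578), (91.95697021484375, 91.87260437011719), 3.1752853393554688) 51.7
bar 0 [nan nan] ((0.0, 0.0), (0.0, 0.0), 0.0) nan<stdin>:12: RuntimeWarning: Mean of empty slice.
  ret = um.true_divide(
  ret = ret.dtype.type(ret / rcount)
```

View pics/w1c.png

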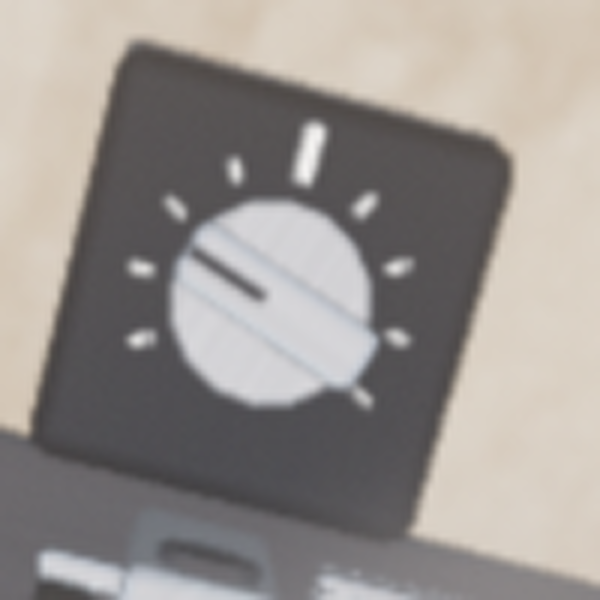

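```bash
python3 -m handwheel '[[0,0,0,-7,1],[0,0,0,-14,1],[0,0,0,-14,1]]'
python3 -c "
from h import *
print(np.round(r.get_state()['q'],2))"
```

```text
t: 2.12
position: [567.9, -53.3, 311.9]
orientation: [0.961, 0.278, -0.0, -0.0]
wrist_force: [0.7, -0.4, -1.4]
finger_gap: 1.0
finger_force: 0.0
[ 0.52  0.23 -0.62  1.36  0.13  1.6  -1.09]
```

Dial centre is (627.6,-50.9) and the bar measures 43.7 x 13.9 mm at 74.6°. The stand is at 3.2°, with the long mark towards +x. The dial therefore needs 71.4° clockwise.

```bash
python3 -m handwheel '[[0,0,0,-7,0.1],[0,0,0,-14,0],[0,0,0,-21,0],[0,0,0,-28,0],[0,0,0,-35,0]]'
python3 -m handwheel '[[0,0,0,-7.7,0],[0,0,0,-7.7,0],[0,0,0,-7.7,0]]'
cat > g.py <<'E'
import sys; from h import *
# usage: target x y z angle(deg of tool x) -> tool-frame shift
s=r.get_state(); o=s['orientation']; a=2*np.arctan2(o[1],o[0]); p=s['position']
t=np.array([float(v) for v in sys.argv[1:4]]); d=t-p
print('pos',p.round(1),'ang',np.degrees(a).round(1),'gap',round(s['finger_gap'],3),'q7',round(s['q'][6],2),'F',np.round(s['wrist_force'],1))
print('shift',(d@[np.cos(a),np.sin(a),0]).round(1),(d@[np.sin(a),-np.cos(a),0]).round(1),-d[2].round(1), 'spin',round(np.degrees(a)-float(sys.argv[4]),1))
E
python3 g.py 627.6 -50.9 65 74.6
```

```text
t: 2.53
position: [567.9, -53.6, 312.2]
orientation: [0.834, 0.552, -0.0, 0.0]
wrist_force: [0.1, -0.5, 0.0]
finger_gap: 0.708
finger_force: 0.0
t: 2.78
position: [568.0, -53.5, 312.2]
orientation: [0.797, 0.604, -0.0, -0.0]
wrist_force: [0.6, 0.1, 0.1]
finger_gap: 0.53
finger_force: 0.0
pos [568.  -53.5 312.2] ang 74.3 gap 0.53 q7 -0.37 F [0.6 0.1 0.1]
shift 18.7 56.7 247.2 spin -0.3
```

```bash
python3 -m handwheel '[[9.3,28,0,0,0],[18.7,56.7,20,0,0],[18.7,56.7,60,0,0],[18.7,56.7,100,0,0],[18.7,56.7,140,0,-0.1]]'
python3 -m handwheel '[[0,0,30,0,-0.1],[0,0,60,0,-0.1],[0,0,60,0,-0.1]]'
python3 g.py 627.6 -50.9 65 74.6
```

```text
t: 3.2
position: [628.0, -49.9, 170.4]
orientation: [0.797, 0.603, 0.0, -0.0]
wrist_force: [0.0, 0.3, -0.6]
finger_gap: 0.483
finger_force: 0.0
t: 3.45
position: [624.0, -50.7, 106.0]
orientation: [0.797, 0.604, -0.004, -0.003]
wrist_force: [-0.6, -0.2, -1.2]
finger_gap: 0.456
finger_force: 0.0
pos [624.  -50.7 106. ] ang 74.3 gap 0.456 q7 -0.47 F [-0.6 -0.2 -1.2]
shift 0.8 3.5 41.0 spin -0.3
```

```bash
python3 -m handwheel '[[0,0,0,0,-0.1],[0,0,0,0,-0.1]]'
python3 g.py 627.6 -50.9 65 74.6
```

```text
t: 3.62
position: [628.8, -50.0, 114.5]
orientation: [0.796, 0.605, 0.001, 0.001]
wrist_force: [0.6, -0.0, 0.9]
finger_gap: 0.453
finger_force: 0.0
pos [628.8 -50.  114.5] ang 74.5 gap 0.453 q7 -0.47 F [ 0.6 -0.   0.9]
shift -1.2 -1.0 49.5 spin -0.1
```

```bash
python3 -m handwheel '[[-1,-1,18,0,-0.1],[-1,-1,35,0,-0.1],[-1,-1,48,0,-0.1],[-1,-1,48,0,-0.1],[-1,-1,48,0,-0.1]]'
python3 -m handwheel '[[0,0,0,0,-1],[0,0,0,0,-1],[0,0,0,0,-1],[0,0,0,0,-1],[0,0,0,0,-1]]'
python3 g.py 627.6 -50.9 65 3.2
```

```text
t: 4.03
position: [627.0, -50.7, 65.4]
orientation: [0.796, 0.606, 0.0, 0.0]
wrist_force: [-0.6, 0.4, -0.1]
finger_gap: 0.45
finger_force: 0.0
t: 4.45
position: [626.7, -50.7, 64.7]
orientation: [0.795, 0.606, 0.0, 0.0]
wrist_force: [0.6, -0.5, -0.3]
finger_gap: 0.159
finger_force: 0.0
pos [626.7 -50.7  64.7] ang 74.6 gap 0.159 q7 -0.48 F [ 0.6 -0.5 -0.3]
shift 0.1 0.9 -0.3 spin 71.4
```

```bash
python3 -m handwheel '[[0,0,0,0,-1],[0,0,0,0,-1],[0,0,0,6,-1],[0,0,0,12,-1],[0,0,0,18,-1]]'
python3 -m handwheel '[[0,0,0,6,-1],[0,0,0,12,-1],[0,0,0,18,-1],[0,0,0,24,-1],[0,0,0,30,-1]]'
python3 -m handwheel '[[0,0,0,6,-1],[0,0,0,12,-1],[0,0,0,18,-1],[0,0,0,23.4,-1],[0,0,0,23.4,-1]]'
python3 -m handwheel '[[0,0,0,0,-1],[0,0,0,0,-1],[0,0,0,0,-1]]'
python3 g.py 627.6 -50.9 65 3.2
```

```text
t: 4.87
position: [626.5, -50.8, 64.3]
orientation: [0.882, 0.472, 0.0, -0.0]
wrist_force: [-0.8, -1.3, 0.2]
finger_gap: 0.007
finger_force: 0.0
t: 5.28
position: [626.5, -50.7, 64.3]
orientation: [0.974, 0.228, -0.0, -0.0]
wrist_force: [-0.6, 0.5, -0.1]
finger_gap: 0.002
finger_force: 0.0
t: 5.7
position: [626.6, -50.6, 64.4]
orientation: [1.0, 0.026, 0.0, 0.0]
wrist_force: [-0.4, 0.2, -0.1]
finger_gap: 0.006
finger_force: 0.0
t: 5.95
position: [626.5, -50.7, 64.3]
orientation: [1.0, 0.029, 0.0, 0.0]
wrist_force: [-0.1, -0.2, -0.1]
finger_gap: 0.005
finger_force: 0.0
pos [626.5 -50.7  64.3] ang 3.4 gap 0.005 q7 -1.65 F [-0.1 -0.2 -0.1]
shift 1.0 0.2 -0.7 spin 0.2
```

Run:
```python
from h import *
a=snap('wrist')[0][:,:,::-1]; b=snap('side')[0][:,:,::-1]
b=cv2.resize(b[180:320,220:420],(800,560)) if False else cv2.resize(b[150:310,230:400],(400,376))
a=cv2.resize(a[0:400,120:520],(400,400))
cv2.imwrite('pics/m1.png',np.hstack([a,cv2.copyMakeBorder(b,0,24,0,0,cv2.BORDER_CONSTANT)]))
```

```text
(no output)
```

View pics/m1.png

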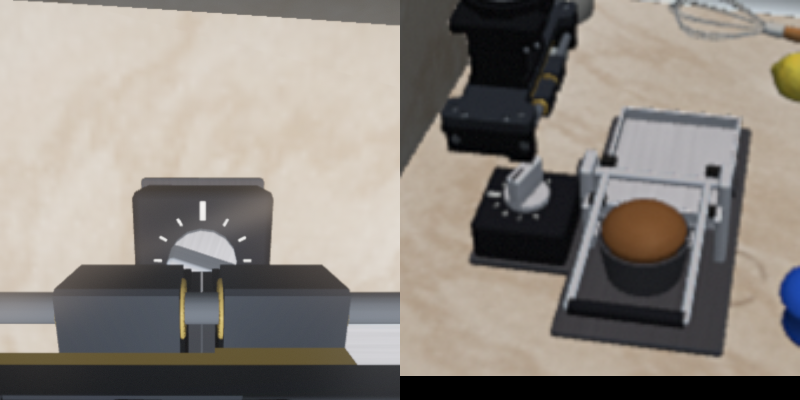

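The picture shows the fingers shut above the dial knob, not around it. The dial hasn't moved. I'll compare the fingers and dial in one camera's depth.

Run:
```python
from h import *
def cloud(n):
    im,d,c=snap(n); v,u=np.mgrid[:480,:640]; P=np.zeros((480,640,3))
    f=240/np.tan(np.radians(c['fov_y'])/2);K=np.array([[f,0,c['cx']],[0,f,c['cy']],[0,0,1]])
    p=cv2.undistortPoints(np.stack([u,v],-1).reshape(-1,1,2).astype(float),K,np.array([c['k1'],0,0,0.])).reshape(480,640,2)
    T=np.array(c['T']); X=np.dstack([p*d[...,None],d]); P=X@T[:3,:3].T+T[:3,3]; P[d==0]=np.nan; return im,P
s=r.get_state();print(s['position'],s['orientation'],s['q'])
for n in('side','top','wrist'):
    im,P=cloud(n); x,y,z=P[...,0],P[...,1],P[...,2]
    near=(abs(x-626)<110)&(abs(y+50)<110)
    m=near&(z>84)&(z<98)&(im.min(2)>110)
    if m.sum()>10:
        q=P[m]; print(n,'white top',m.sum(),q.mean(0).round(1),cv2.minAreaRect(q[:,:2].astype(np.float32)))
    bl=(abs(x-628)<60)&(abs(y+51)<60)&(z>50)&(z<58); 
    if bl.sum()>20: print(n,'block',bl.sum(),cv2.minAreaRect(P[bl][:,:2].astype(np.float32)),P[bl][:,2].mean())
    if n!='wrist':
        g=near&(im.max(2)<90)&(z>60)&(z<300)
        for lo in range(60,200,10):
            k=g&(z>=lo)&(z<lo+10)
            if k.sum()>3: print(n,lo,k.sum(),np.nanmin(P[k],0).round(0),np.nanmax(P[k],0).round(0))
im,P=cloud('wrist'); print('wrist finger z min', [ (v,P[v,320].round(0).tolist(),im[v,320].tolist()) for v in range(180,340,15)])
```

```text
[626.54023505 -50.77949382  64.30924873] [ 9.99586916e-01  2.87401412e-02 -5.16913673e-06 -3.23927811e-05] [ 0.34037639  0.46324265 -0.43104312  1.57127466  0.20571652  1.15228273
 -1.64784343]
side white top 166 [574.9 -27.7  94. ] ((557.7337646484375, -28.110977172851562), (102.12281799316406, 145.22296142578125), 46.12617492675781)
side block 787 ((620.5946044921875, -49.55378341674805), (100.47708129882812, 92.09758758544922), 2.985790252685547) 53.640385376050894
side 60 15 [517. -67.  60.] [615.  48.  70.]
side 70 15 [516. -37.  71.] [568.  49.  80.]
side 80 53 [518. -85.  80.] [560.  51.  90.]
side 90 65 [517. -88.  90.] [630.  52. 100.]
side 100 60 [518. -54. 100.] [637.  47. 110.]
side 170 95 [ 587. -134.  174.] [658.  39. 180.]
side 180 217 [ 584. -135.  180.] [657.  40. 190.]
side 190 303 [ 584. -142.  190.] [661.  44. 200.]
top white top 78 [544.5  10.   95.5] ((546.805419921875, 11.039485931396484), (16.060626983642578, 96.12998962402344), 7.989827632904053)
top block 187 ((608.9501342773438, -18.34434700012207), (64.04069519042969, 29.850961685180664), 7.632580757141113
[... 422 characters left out ...]
85522461, 4.746378421783447), 80.26531982421875)
wrist block 7720 ((621.29443359375, -51.17626190185547), (101.54045104980469, 88.97859191894531), 3.1390459537506104) 51.985467658009355
wrist finger z min [(180, [676.0, -47.0, 7.0], [108, 105, 109]), (195, [669.0, -47.0, 51.0], [73, 70, 70]), (210, [660.0, -48.0, 53.0], [237, 236, 235]), (225, [650.0, -48.0, 53.0], [93, 90, 93]), (240, [642.0, -49.0, 60.0], [202, 201, 204]), (255, [635.0, -49.0, 68.0], [114, 119, 125]), (270, [633.0, -49.0, 90.0], [195, 199, 206]), (285, [637.0, -49.0, 122.0], [84, 85, 87]), (300, [659.0, -48.0, 188.0], [93, 99, 107]), (315, [656.0, -48.0, 190.0], [126, 133, 143]), (330, [631.0, -50.0, 152.0], [80, 83, 89])]
```

```bash
cat >> h.py <<'E'
def cloud(n):
    im,d,c=snap(n); v,u=np.mgrid[:480,:640]
    f=240/np.tan(np.radians(c['fov_y'])/2);K=np.array([[f,0,c['cx']],[0,f,c['cy']],[0,0,1]])
    p=cv2.undistortPoints(np.stack([u,v],-1).reshape(-1,1,2).astype(float),K,np.array([c['k1'],0,0,0.])).reshape(480,640,2)
    T=np.array(c['T']); X=np.dstack([p*d[...,None],d]); P=X@T[:3,:3].T+T[:3,3]; P[d==0]=np.nan; return im,P
E
python3 - <<'E'
from h import *
for n in('side','wrist'):
    im,P=cloud(n); x,y,z=P[...,0],P[...,1],P[...,2]
    near=(abs(x-626)<40)&(abs(y+50)<50)
    for lo in range(64,180,6):
        k=near&(z>=lo)&(z<lo+6)
        if k.sum()>0: print(n,lo,k.sum(),np.nanmin(P[k],0).round(0),np.nanmax(P[k],0).round(0),im[k].mean(0).round())
E
```

```text
side 64 27 [614. -66.  64.] [637. -28.  70.] [103. 106. 112.]
side 70 39 [614. -66.  70.] [637. -28.  76.] [ 93.  97. 104.]
side 76 33 [615. -67.  76.] [637. -29.  82.] [ 97. 101. 108.]
side 82 30 [614. -69.  82.] [635. -28.  88.] [103. 106. 112.]
side 88 70 [615. -71.  88.] [636. -28.  94.] [145. 146. 150.]
side 94 5 [623. -53.  94.] [634. -31.  95.] [131. 130. 133.]
side 100 2 [630. -42. 105.] [635. -42. 106.] [66. 60. 54.]
side 106 17 [615. -44. 106.] [637. -40. 110.] [27. 26. 25.]
side 178 25 [587. -85. 178.] [593. -18. 184.] [91. 86. 80.]
wrist 64 156 [630. -69.  64.] [639. -31.  70.] [116. 120. 126.]
wrist 70 148 [632. -62.  70.] [639. -31.  76.] [114. 118. 124.]
wrist 76 158 [631. -60.  76.] [639. -31.  82.] [114. 118. 125.]
wrist 82 183 [632. -58.  82.] [639. -30.  88.] [123. 127. 135.]
wrist 88 194 [632. -55.  88.] [639. -31.  91.] [182. 186. 194.]
wrist 100 91 [636. -59. 102.] [639. -41. 106.] [88. 90. 93.]
wrist 106 155 [636. -58. 106.] [639. -41. 112.] [52. 53. 55.]
wrist 112 165 [636. -58. 112.] [639. -41. 118.] [50. 50. 52.]
wrist 118 156 [634. -57. 118.] [639. -43. 124.] [55. 55. 57.]
wrist 124 154 [617. -56. 124.] [639. -43. 130.] [47. 48. 50.]
wrist 130 11 [638. -56. 130.] [639. -44. 132.] [46. 45. 43.]
wrist 148 738 [620. -55. 150.] [634. -45. 154.] [72. 74. 80.]
wrist 154 19 [623. -55. 154.] [637. -45. 160.] [48. 47. 48.]
wrist 160 46 [628. -55. 160.] [638. -45. 166.] [37. 36. 34.]
wrist 166 39 [632. -55. 166.] [639. -45. 172.] [38. 36. 32.]
wrist 172 245 [636. -76. 172.] [666. -15. 178.] [98. 94. 92.]
wrist 178 1441 [ 602. -100.  178.] [666. -15. 184.] [66. 63. 62.]
```

Both cameras put the real fingertips at z≈103, while the reported TCP is z=64, so the tip is 39 mm higher than reported. The lateral position agrees. The body bottom at ~174 confirms this offset. I'll spin back, open, and go 38 mm lower.

```bash
python3 -m handwheel '[[0,0,0,-7,-0.1],[0,0,0,-14,-0.1],[0,0,0,-21,-0.1],[0,0,0,-28,-0.1],[0,0,0,-35,-0.1]]'
python3 -m handwheel '[[0,0,0,-7,-0.1],[0,0,0,-14,-0.1],[0,0,0,-21,-0.1],[0,0,0,-28,-0.1],[0,0,0,-35,-0.1]]'
python3 -m handwheel '[[0,0,0,-1.4,-0.1],[0,0,0,-1.4,-0.1]]'
python3 g.py 627.6 -50.9 27 74.6
python3 -c "
from h import *
print(r.grip_depth)
im,P=cloud('wrist');x,y,z=P[...,0],P[...,1],P[...,2]
k=(abs(x-626)<60)&(abs(y+50)<60)&(z>96)&(z<140);print(np.nanmin(P[k],0),np.nanmax(P[k],0))
k=(abs(x-626)<40)&(abs(y+50)<40)&(z>86)&(z<94);print(k.sum(),cv2.minAreaRect(P[k][:,:2].astype(np.float32)))"
```

```text
t: 6.77
position: [626.6, -50.8, 64.4]
orientation: [0.944, 0.33, 0.0, 0.0]
wrist_force: [-0.1, -0.6, -0.2]
finger_gap: 0.294
finger_force: 0.0
t: 7.18
position: [626.6, -50.8, 64.4]
orientation: [0.801, 0.599, -0.0, 0.0]
wrist_force: [0.6, -0.2, -0.1]
finger_gap: 0.448
finger_force: 0.0
t: 7.35
position: [626.5, -50.9, 64.3]
orientation: [0.796, 0.605, 0.0, -0.0]
wrist_force: [-0.6, 0.2, -0.7]
finger_gap: 0.449
finger_force: 0.0
pos [626.5 -50.9  64.3] ang 74.5 gap 0.449 q7 -0.48 F [-0.6  0.2 -0.7]
shift 0.3 1.1 37.3 spin -0.1
18.700000000000003
[600.86123763 -64.98080852 101.64414128] [659.11844268 -31.63106138 139.97437441]
1275 ((629.1231079101562, -43.36823654174805), (29.405702590942383, 14.029006958007812), 73.93970489501953)
```

```bash
python3 -m handwheel '[[0,1,12,0,-0.1],[0,1,24,0,-0.1],[0,1,36,0,-0.1],[0,1,36,0,-0.1],[0,1,36,0,-1]]'
python3 -m handwheel '[[0,0,0,0,-1],[0,0,0,0,-1],[0,0,0,0,-1],[0,0,0,0,-1],[0,0,0,0,-1]]'
python3 -m handwheel '[[0,0,0,0,-1],[0,0,0,0,-1],[0,0,0,0,-1],[0,0,0,0,-1],[0,0,0,0,-1]]'
python3 g.py 627.6 -50.9 27 3.2
```

```text
t: 7.82
position: [626.5, -50.9, 26.9]
orientation: [0.795, 0.606, -0.001, -0.001]
wrist_force: [0.5, 0.3, 0.4]
finger_gap: 0.422
finger_force: 0.0
t: 8.23
position: [626.7, -50.7, 28.8]
orientation: [0.795, 0.606, -0.001, -0.0]
wrist_force: [-6.5, 1.5, 5.9]
finger_gap: 0.158
finger_force: 30.0
t: 8.65
position: [626.8, -50.7, 28.8]
orientation: [0.795, 0.606, -0.001, -0.0]
wrist_force: [-5.0, 0.6, 5.4]
finger_gap: 0.159
finger_force: 30.0
pos [626.8 -50.7  28.8] ang 74.6 gap 0.159 q7 -0.5 F [-5.   0.6  5.4]
shift 0.0 0.9 1.8 spin 71.4
```

Gripped: 30 N at 13.8 mm, which matches the bar. Now I'll turn it 71.4° clockwise.

```bash
python3 -m handwheel '[[0,0,0,6,-1],[0,0,0,12,-1],[0,0,0,18,-1],[0,0,0,24,-1],[0,0,0,30,-1]]'
python3 -m handwheel '[[0,0,0,6,-1],[0,0,0,12,-1],[0,0,0,18,-1],[0,0,0,24,-1],[0,0,0,30,-1]]'
python3 -m handwheel '[[0,0,0,6,-1],[0,0,0,11.4,-1],[0,0,0,11.4,-1],[0,0,0,11.4,-1],[0,0,0,11.4,-1]]'
python3 g.py 627.6 -50.9 27 3.2
```

```text
t: 9.07
position: [627.0, -50.9, 28.8]
orientation: [0.926, 0.377, -0.0, -0.0]
wrist_force: [-3.4, 0.6, 4.4]
finger_gap: 0.159
finger_force: 30.0
t: 9.48
position: [627.2, -51.1, 28.8]
orientation: [0.992, 0.125, -0.0, 0.0]
wrist_force: [-3.5, -0.5, 3.2]
finger_gap: 0.156
finger_force: 30.0
t: 9.9
position: [627.2, -51.3, 28.8]
orientation: [1.0, 0.03, -0.0, 0.0]
wrist_force: [-4.7, -0.9, 6.3]
finger_gap: 0.16
finger_force: 30.0
pos [627.2 -51.3  28.8] ang 3.4 gap 0.16 q7 -1.65 F [-4.7 -0.9  6.3]
shift 0.4 -0.4 1.8 spin 0.2
```

```bash
python3 -m handwheel '[[0,0,0,0,-0.2],[0,0,0,0,-0.2],[0,0,0,0,-0.2],[0,0,0,0,-0.2],[0,0,-10,0,0]]'
python3 -m handwheel '[[0,0,-35,0,0],[0,0,-70,0,0],[0,0,-105,0,0],[0,0,-140,0,0],[0,0,-170,0,0]]'
python3 -m handwheel '[[-20,0,0,0,0.2],[-40,0,0,0,0.2],[-60,0,0,0,0.2],[-60,0,0,0,0.2]]'
python3 - <<'E'
from h import *
im,P=cloud('wrist');x,y,z=P[...,0],P[...,1],P[...,2]
def R(k,n): 
    if k.sum()>10: q=P[k];print(n,k.sum(),q.mean(0).round(1),cv2.minAreaRect(q[:,:2].astype(np.float32)))
R((abs(x-627)<40)&(abs(y+51)<40)&(z>84)&(z<94),'dial')
R((abs(x-627)<60)&(abs(y+51)<55)&(z>50)&(z<57),'block')
cv2.imwrite('pics/w2.png',im[:,:,::-1])
im,P=cloud('top');x,y,z=P[...,0],P[...,1],P[...,2]
for n,(im,P) in(('top',(im,P)),('side',cloud('side'))):
    x,y,z=P[...,0],P[...,1],P[...,2]
    R((abs(x-500)<80)&(abs(y-113)<30)&(z>85)&(z<110)&(im.max(2)<80),n+' bar')
E
python3 g.py 492 113 80 3.2
```

```text
t: 10.32
position: [626.2, -50.9, 36.7]
orientation: [1.0, 0.028, -0.002, -0.0]
wrist_force: [-1.2, -0.5, -0.6]
finger_gap: 0.402
finger_force: 0.0
t: 10.73
position: [627.8, -50.8, 212.0]
orientation: [1.0, 0.028, 0.001, 0.0]
wrist_force: [1.0, -0.1, -0.0]
finger_gap: 0.501
finger_force: 0.0
t: 11.07
position: [565.5, -54.7, 209.8]
orientation: [1.0, 0.028, 0.0, 0.001]
wrist_force: [-0.5, 0.3, 0.7]
finger_gap: 0.596
finger_force: 0.0
dial 696 [627.8 -50.7  89.8] ((627.283935546875, -50.560157775878906), (42.960506439208984, 13.215672492980957), 3.4626693725585938)
block 5758 [628.9 -50.9  52. ] ((621.3131103515625, -51.52671813964844), (101.9027328491211, 89.35879516601562), 3.465848922729492)
top bar 207 [491.5 113.8 101.1] ((490.8490295410156, 113.87892150878906), (91.58455657958984, 12.443095207214355), 2.991952419281006)
side bar 363 [491.7 114.9  99. ] ((492.01837158203125, 112.06491088867188), (92.97944641113281, 15.2772855758667), 4.18482780456543)
pos [568.1 -54.4 209.1] ang 3.2 gap 0.6 q7 -1.57 F [0.2 0.1 0.8]
shift -66.5 -171.4 129.1 spin 0.0
```

View pics/w2.png

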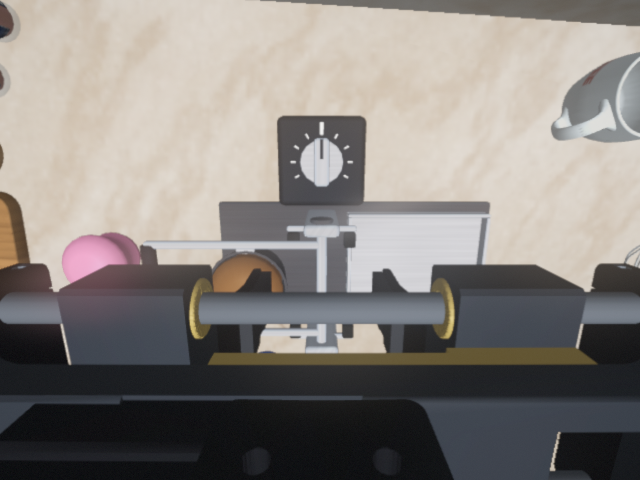

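The pointer is now on the long mark at (321,135); the bar is at 3.46° against the stand's 3.2–3.5°. Handle centre is about (492.5,112.7,95). Next I'll go above the handle and down.

```bash
python3 -m handwheel '[[-13,-34,0,0,0.2],[-26,-68,0,0,0.2],[-40,-102,0,0,0.2],[-53,-136,0,0,0.2],[-66.5,-171.4,0,0,0.2]]'
python3 -m handwheel '[[0,0,0,0,0.2],[0,0,25,0,0.2],[0,0,50,0,0.2],[0,0,75,0,0.2],[0,0,75,0,0.2]]'
python3 - <<'E'
from h import *
im,P=cloud('wrist');x,y,z=P[...,0],P[...,1],P[...,2]
def R(k,n): 
    if k.sum()>10: q=P[k];print(n,k.sum(),q.mean(0).round(1),cv2.minAreaRect(q[:,:2].astype(np.float32)))
R((abs(x-500)<80)&(abs(y-113)<14)&(z>90)&(z<106),'bar')
E
python3 g.py 492.5 112.7 44 3.2
```

```text
t: 11.63
position: [491.4, 114.7, 208.5]
orientation: [1.0, 0.028, 0.0, -0.0]
wrist_force: [1.2, -0.2, 0.5]
finger_gap: 0.601
finger_force: 0.0
t: 12.05
position: [489.5, 112.5, 129.1]
orientation: [1.0, 0.028, -0.003, 0.0]
wrist_force: [-1.3, -0.9, 0.2]
finger_gap: 0.599
finger_force: 0.0
bar 2389 [505.6 111.8  98.2] ((501.3527526855469, 109.38994598388672), (86.05585479736328, 21.85321807861328), 0.8955399990081787)
pos [490.6 112.9 131.7] ang 3.3 gap 0.599 q7 -1.9 F [ 0.7 -0.4  0.3]
shift 1.9 0.3 87.7 spin 0.1
```

```bash
python3 -m handwheel '[[1,0,25,0,0.2],[1,0,50,0,0.2],[1,0,75,0,0.2],[1,0,88,0,0.2],[1,0,88,0,0.2]]'
python3 g.py 492.5 112.7 44 3.2
python3 -m handwheel '[[0,0,0,0,-1],[0,0,0,0,-1],[0,0,0,0,-1],[0,0,0,0,-1],[0,0,0,0,-1]]'
python3 -m handwheel '[[0,0,0,0,-1],[0,0,0,0,-1],[0,0,0,0,-1]]'
python3 g.py 492.5 112.7 44 3.2
```

```text
t: 12.52
position: [492.2, 112.9, 44.3]
orientation: [1.0, 0.028, -0.001, -0.0]
wrist_force: [-1.0, 0.4, -0.6]
finger_gap: 0.601
finger_force: 0.0
pos [492.2 112.9  44.3] ang 3.2 gap 0.601 q7 -1.95 F [-1.   0.4 -0.6]
shift 0.3 0.3 0.3 spin 0.0
t: 12.93
position: [493.2, 113.1, 46.2]
orientation: [1.0, 0.028, 0.001, 0.0]
wrist_force: [-0.5, -0.1, -1.2]
finger_gap: 0.309
finger_force: 0.0
t: 13.18
position: [492.9, 111.5, 45.6]
orientation: [1.0, 0.028, 0.0, 0.001]
wrist_force: [-0.5, -5.5, 3.2]
finger_gap: 0.148
finger_force: 30.0
pos [492.9 111.5  45.6] ang 3.2 gap 0.148 q7 -1.95 F [-0.5 -5.5  3.2]
shift -0.3 -1.2 1.6 spin -0.0
```

```bash
python3 -m handwheel '[[0,0.4,-11.9,0,-1],[0,2.1,-26.6,0,-1],[0,8.3,-52.5,0,-1],[0,18.5,-77.2,0,-1],[0,18.5,-77.2,0,-1]]'
python3 g.py 492.5 112.7 44 3.2
python3 -c "
from h import *
im,P=cloud('side');cv2.imwrite('pics/s3.png',im[100:340,200:520,::-1].repeat(2,0).repeat(2,1))"
```

```text
t: 13.6
position: [493.6, 92.2, 125.6]
orientation: [1.0, 0.027, 0.0, 0.001]
wrist_force: [-2.3, -0.8, -3.9]
finger_gap: 0.146
finger_force: 30.0
pos [493.6  92.2 125.6] ang 3.1 gap 0.146 q7 -1.86 F [-2.3 -0.8 -3.9]
shift -0.0 -20.6 81.6 spin -0.1
```

View pics/s3.png

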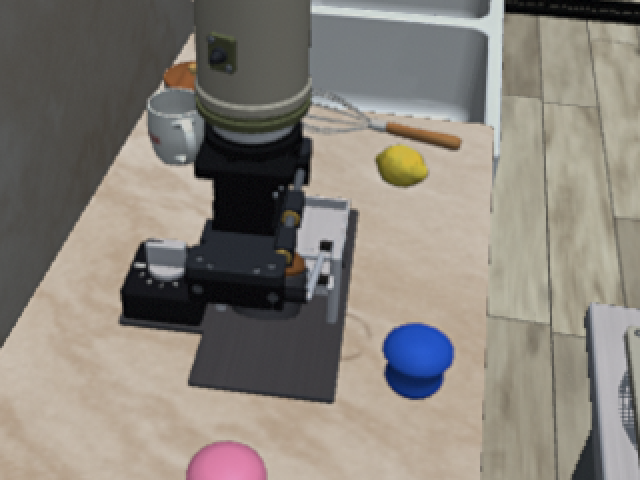

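The side view shows the frame raised with the bar held, and the wrist force is small. I'll continue the arc.

```bash
python3 -m handwheel '[[0,14,-22.7,0,-1],[0,31.3,-43,0,-1],[0,51.6,-60.3,0,-1],[0,74.3,-74.3,0,-1],[0,99,-84.5,0,-1]]'
python3 -m handwheel '[[0,25.9,-6.2,0,-1],[0,52.5,-8.3,0,-1],[0,79.1,-6.2,0,-1],[0,105,0,0,-1],[0,129.7,10.2,0,-1]]'
python3 -m handwheel '[[0,22.7,14,0,-1],[0,43,31.3,0,-1],[0,60.3,51.6,0,-1],[0,67,61.4,0,-1],[0,72.9,71.7,0,-1]]'
python3 g.py 511.5 -226.6 45 3.2
```

```text
t: 14.07
position: [499.1, -1.7, 209.4]
orientation: [1.0, 0.03, 0.001, -0.001]
wrist_force: [-1.7, 5.8, 4.1]
finger_gap: 0.151
finger_force: 30.0
t: 14.48
position: [506.4, -135.1, 197.6]
orientation: [1.0, 0.028, 0.0, 0.0]
wrist_force: [0.5, 0.3, 0.8]
finger_gap: 0.148
finger_force: 30.0
t: 14.9
position: [510.0, -208.3, 124.3]
orientation: [1.0, 0.027, -0.001, 0.0]
wrist_force: [-3.5, -4.6, 3.1]
finger_gap: 0.143
finger_force: 30.0
pos [ 510.  -208.3  124.3] ang 3.1 gap 0.143 q7 -1.27 F [-3.5 -4.6  3.1]
shift 0.5 18.4 79.3 spin -0.1
```

```bash
python3 -m handwheel '[[0,3.9,7.8,0,-1],[0,7.4,15.8,0,-1],[0,10.4,23.8,0,-1],[0,13,31.8,0,-1],[0,15.1,39.8,0,-1]]'
python3 -m handwheel '[[0,1.7,8,0,-1],[0,3,15,0,-1],[0,3.8,22,0,-1],[0,4.4,28,0,-1],[0,4.7,33,0,-1]]'
python3 -m handwheel '[[0,0,2,0,-1],[0,0.1,4,0,-1],[0,0.1,6,0,-1],[0,0.1,7,0,-1],[0,0.1,7,0,-1]]'
python3 g.py 511.5 -226.6 45 3.2
```

```text
t: 15.32
position: [510.8, -222.8, 85.1]
orientation: [1.0, 0.028, -0.0, 0.001]
wrist_force: [-2.6, -6.4, -0.0]
finger_gap: 0.15
finger_force: 30.0
t: 15.73
position: [511.1, -227.8, 52.0]
orientation: [1.0, 0.028, -0.0, 0.001]
wrist_force: [-2.4, -7.8, 0.0]
finger_gap: 0.146
finger_force: 30.0
t: 16.15
position: [511.1, -228.0, 45.2]
orientation: [1.0, 0.028, -0.0, 0.001]
wrist_force: [-2.5, -7.9, -0.2]
finger_gap: 0.147
finger_force: 30.0
pos [ 511.1 -228.    45.2] ang 3.2 gap 0.147 q7 -1.26 F [-2.5 -7.9 -0.2]
shift 0.5 -1.4 0.2 spin -0.0
```

```bash
python3 -m handwheel '[[0,-0.5,0.5,0,-1],[0,-0.5,1,0,-1],[0,-0.5,1.5,0,-1],[0,-0.5,2,0,-1]]'
python3 -m handwheel '[[0,0,0.5,0,-1],[0,0,1,0,-1],[0,0,1,0,-1]]'
```

```text
t: 16.48
position: [511.1, -228.1, 43.5]
orientation: [1.0, 0.027, -0.0, 0.001]
wrist_force: [-2.7, -9.2, -0.9]
finger_gap: 0.152
finger_force: 30.0
t: 16.73
position: [511.1, -228.1, 42.5]
orientation: [1.0, 0.027, -0.0, 0.001]
wrist_force: [-2.0, -10.6, -0.9]
finger_gap: 0.15
finger_force: 30.0
```

Run:
```python
from h import *
for n in('wrist','top','side'):
    im,P=cloud(n);x,y,z=P[...,0],P[...,1],P[...,2]
    sx=(x-502.7)*np.cos(.057)+(y+57.6)*np.sin(.057); sy=-(x-502.7)*np.sin(.057)+(y+57.6)*np.cos(.057)
    for lo in(-178,-160,-140,-120,-100,-80,-60,-40,-20):
        for nm,a,b in(('arm',43,56),('arm-',-56,-43),('mid',-43,43)):
            k=(sx>a)&(sx<b)&(sy>lo-5)&(sy<lo+5)&(z>60)&(z<160)
            if k.sum()>5: print(n,lo,nm,k.sum(),np.nanpercentile(z[k],[5,50,95]).round(0),im[k].mean().round())
```

```text
wrist -178 arm 108 [ 94.  98. 101.] 115.0
wrist -178 mid 2072 [ 93. 100. 156.] 68.0
wrist -160 arm 412 [95. 97. 99.] 201.0
wrist -160 mid 1657 [ 88. 123. 158.] 68.0
wrist -140 arm 411 [95. 97. 99.] 204.0
wrist -140 mid 243 [ 95. 157. 160.] 101.0
wrist -120 arm 412 [95. 97. 98.] 204.0
wrist -120 mid 22 [94. 95. 96.] 195.0
wrist -100 arm 411 [94. 97. 98.] 203.0
wrist -100 mid 3848 [ 99. 127. 139.] 79.0
wrist -80 arm 430 [94. 97. 98.] 199.0
wrist -80 mid 2570 [ 97. 132. 139.] 81.0
wrist -60 arm 379 [95. 97. 98.] 198.0
wrist -60 mid 166 [ 94. 115. 137.] 80.0
wrist -40 arm 378 [94. 97. 98.] 193.0
wrist -40 mid 21 [94. 95. 95.] 171.0
wrist -20 arm 45 [87. 88. 89.] 61.0
top -140 arm- 16 [ 96.  99. 102.] 147.0
top -120 arm- 12 [ 95.  99. 101.] 149.0
top -100 arm- 17 [ 94.  99. 103.] 144.0
top -100 mid 9 [ 97. 107. 117.] 77.0
top -80 arm 11 [ 94.  99. 104.] 125.0
top -80 arm- 16 [ 95.  98. 102.] 150.0
top -80 mid 82 [100. 138. 143.] 59.0
top -60 arm 9 [ 94.  98. 100.] 147.0
top -60 arm- 17 [ 92.  97. 102.] 144.0
top -60 mid 150 [102. 139. 143.] 60.0
top -40 arm 9 [ 96.  99. 102.] 147.0
top -4
[... 221 characters left out ...]

side -160 mid 19 [ 93.  97. 102.] 22.0
side -140 arm- 6 [ 98.  99. 101.] 171.0
side -120 arm 8 [ 96.  99. 102.] 171.0
side -120 arm- 8 [ 97.  99. 100.] 170.0
side -100 arm 6 [ 98.  99. 100.] 172.0
side -100 arm- 7 [ 96.  99. 100.] 168.0
side -100 mid 38 [133. 140. 142.] 53.0
side -80 arm 6 [ 99.  99. 101.] 180.0
side -80 arm- 10 [ 96.  98. 101.] 171.0
side -80 mid 162 [105. 142. 159.] 49.0
side -60 arm 8 [ 98.  99. 100.] 173.0
side -60 arm- 12 [ 96.  99. 100.] 169.0
side -60 mid 154 [101. 138. 142.] 50.0
side -40 arm 9 [96. 98. 99.] 171.0
side -40 arm- 10 [ 96.  98. 100.] 168.0
side -40 mid 385 [ 90. 113. 139.] 42.0
side -20 arm 15 [84. 97. 99.] 129.0
side -20 arm- 17 [ 88.  97. 100.] 116.0
```

The arms are level (z≈97 near both hinge and handle), so the frame is on its rest and the mould is upside down. I'll let go to relax, regrip slightly higher, lift 84 mm and drop.

```bash
python3 -m handwheel '[[0,0,0,0,-0.3],[0,0,0,0,-0.1],[0,0,0,0,0.1],[0,0,-4,0,0.1],[0,0,-4,0,0.1]]'
python3 g.py 511.9 -226.4 46 3.2
python3 -m handwheel '[[0,0,0,0,-1],[0,0,0,0,-1],[0,0,0,0,-1],[0,0,0,0,-1],[0,0,0,0,-1]]'
python3 -m handwheel '[[0,0,0,0,-1],[0,0,0,0,-1],[0,0,0,0,-1]]'
python3 g.py 511.9 -226.4 46 3.2
```

```text
t: 17.3
position: [512.3, -225.3, 47.1]
orientation: [1.0, 0.029, 0.001, 0.0]
wrist_force: [0.3, -0.9, 0.1]
finger_gap: 0.443
finger_force: 0.0
pos [ 512.3 -225.3   47.1] ang 3.3 gap 0.443 q7 -1.26 F [ 0.3 -0.9  0.1]
shift -0.5 1.1 1.1 spin 0.1
t: 17.72
position: [511.6, -225.9, 46.3]
orientation: [1.0, 0.028, -0.0, -0.0]
wrist_force: [-0.1, -0.4, 0.4]
finger_gap: 0.235
finger_force: 0.0
t: 17.97
position: [511.7, -228.1, 46.5]
orientation: [1.0, 0.027, 0.0, 0.001]
wrist_force: [2.7, -5.4, -1.7]
finger_gap: 0.148
finger_force: 30.0
pos [ 511.7 -228.1   46.5] ang 3.1 gap 0.148 q7 -1.26 F [ 2.7 -5.4 -1.7]
shift 0.2 -1.7 0.5 spin -0.1
```

```bash
python3 -m handwheel '[[0,0.5,-15,0,-1],[0,0,-30,0,-1],[0,-4,-45,0,-1],[0,-9,-60,0,-1],[0,-15.5,-75,0,-1]]'
python3 -m handwheel '[[0,-4.8,-9,0,-1],[0,-4.8,-9,0,-1],[0,-4.8,-9,0,-1]]'
python3 g.py 511.9 -226.4 46 3.2
```

```text
t: 18.38
position: [510.8, -211.7, 122.0]
orientation: [1.0, 0.028, 0.0, 0.001]
wrist_force: [3.3, -2.4, -3.2]
finger_gap: 0.148
finger_force: 30.0
t: 18.63
position: [510.7, -207.3, 131.1]
orientation: [1.0, 0.028, 0.001, 0.001]
wrist_force: [1.2, -7.2, 0.3]
finger_gap: 0.146
finger_force: 30.0
pos [ 510.7 -207.3  131.1] ang 3.2 gap 0.146 q7 -1.27 F [ 1.2 -7.2  0.3]
shift 0.2 19.1 85.1 spin -0.0
```

```bash
python3 -m handwheel '[[0,2,0,0,1],[0,10,-20,0,1],[0,18,-50,0,1],[0,18,-60,0,1],[0,18,-60,0,1]]'
python3 -m handwheel '[[0,0,-20,0,1],[0,0,-40,0,1],[0,0,-40,0,1],[0,0,-40,0,1],[0,0,-40,0,1]]'
python3 - <<'E'
from h import *
for n in('wrist','side'):
    im,P=cloud(n);x,y,z=P[...,0],P[...,1],P[...,2]
    sy=-(x-502.7)*np.sin(.057)+(y+57.6)*np.cos(.057);sx=(x-502.7)*np.cos(.057)+(y+57.6)*np.sin(.057)
    i=im.astype(int); br=(i[...,0]>i[...,2]+35)&(abs(sx)<62)&(abs(sy+113)<80)&(z<120)
    print(n,br.sum(), P[br].mean(0) if br.any() else '', np.nanpercentile(z[br],[2,98]) if br.any() else '')
    for lo in(-170,-120,-40):
        k=(abs(abs(sx)-50)<4)&(abs(sy-lo)<6)&(z>60)&(z<200)
        if k.sum()>5:print(lo,np.nanmedian(z[k]))
    if n=='side': a=im[130:270,270:410,::-1]
    else: b=im[:300,150:550,::-1]
cv2.imwrite('pics/k1.png',np.hstack([cv2.resize(a,(400,400),interpolation=cv2.INTER_CUBIC),cv2.copyMakeBorder(b,0,100,0,0,cv2.BORDER_CONSTANT)]))
E
```

```text
t: 19.05
position: [513.0, -224.0, 193.0]
orientation: [1.0, 0.028, 0.002, 0.001]
wrist_force: [0.9, -0.0, -1.1]
finger_gap: 0.442
finger_force: 0.0
t: 19.47
position: [511.1, -223.0, 228.9]
orientation: [1.0, 0.028, -0.001, -0.0]
wrist_force: [-0.6, -0.5, -0.4]
finger_gap: 0.827
finger_force: 0.0
wrist 231 [ 524.73521448 -154.93666644   33.08901555] [29.96958961 38.71682175]
-170 96.92651471638456
-120 96.44527776707207
-40 96.34077435103919
side 354 [ 501.11621084 -108.41494608   54.37656544] [30.07123976 76.62366695]
-170 98.38025383569436
-120 98.83319911511012
-40 97.93266819754683
```

View pics/k1.png

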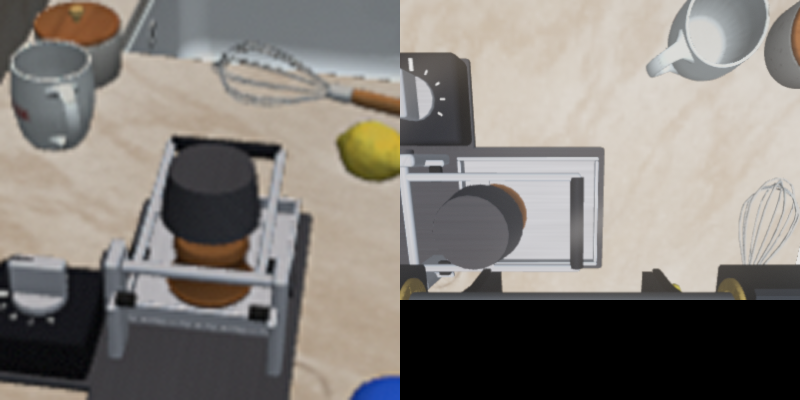

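The handle is back level on its rest. The brown muffin stands free below the mould, spanning z≈30–76 on the tray; stuck, it would not go below z≈75. The dial is unchanged and the gripper is well clear, so I'll hand in.

```bash
python3 -m handwheel '[[0,0,-20,0,1],[0,0,-20,0,1],[0,0,-20,0,1]]'
python3 -c "
from h import *
print(r.finish_job())"
```

```text
t: 19.82
position: [511.8, -223.6, 250.3]
orientation: [1.0, 0.028, 0.0, 0.0]
wrist_force: [0.4, 0.5, -0.5]
finger_gap: 0.997
finger_force: 0.0
the job is handed in; nothing more can be done
None
```

I turned the dial to the long mark, lowered the mould upside down onto its rest, and one handle drop knocked the muffin onto the tray; handed in at about 20 s, with no verdict shown.

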